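# Shut a pot lid away in the slant-front ware box

## Robot

A 6-joint arm with a two-finger parallel gripper is mounted at the origin on the work surface. World frame = base frame: x ahead of the robot, y to its left, z up, the work surface at z = 0. Lengths are in mm, angles in rad, forces in N, time in s.
With the tool pointing down it reaches from about 300 to 775 mm from the base axis. Payload 14.6 kg.
Tool frame: the origin (TCP) lies between the finger pads; the fingertips stand 8 mm ahead of it and the grasp point (between the pads) lies 11 mm behind it; z points along the fingers, y is the direction in which the jaws open and shut (so a half turn about z gives the same grasp; the last joint's range is limited). The gripper opens to 94 mm and grips with 3 to 60 N. Pads are 16 mm wide; open, the fingers measure 119 mm over their backs; the gripper's body (75 mm by 177 mm) begins 78 mm behind the grasp point.
Start: joints at [-1.346, 0.3, 1.521, -0, 1.321, -0.067], TCP at [158.215, -526.742, 213.446] pointing down, gripper open.
Joint ranges: [-3.03, 3.03], [-0.79, 2.21], [0.23, 2.52], [-1.04, 4.18], [0, 3.07], [-2.55, 2.55]. Speed limits (rad/s): [2.22, 2.22, 2.57, 3.14, 3.14, 3.14].

## Interface

Orientations are given as [roll, pitch, yaw] about the fixed x, y, z axes, in that order (R = Rz(yaw) Ry(pitch) Rx(roll)).
In Python, from cell import manip gives the robot as it stands. The module is installed in compiled form; this text tells all that it offers.
- The arm moves only by the tool send_rows, never from a script. Its argument "series" is a list that holds one entry, the list of rows, each a list of 5 numbers: the opening, from 0 (shut) to 1 (fully open), then the shift along the tool's x, y, z in mm, then the turn about the tool's z in degrees. In form: [[[gripper, dx, dy, dz, roll], ...]]. A call has 1 to 10 rows; each row is the pose to reach, as a shift and turn from the pose commanded when the call began, along the tool's axes at that moment; what a row does not reach only later rows make up. A row lasts 1/10 s, in which the tool goes at most 50 mm and 8.59 degrees, less where a joint would pass 70% of its speed; a pose out of reach is approached as far as the arm can. A call with a gripper value outside its range is refused whole. The fingers move at their own pace and stop on an object; "newtons" is the grip in N (left out, the last holds). Time passes only in rows, so rows that repeat a pose let the fingers close. It gives the time, the measured TCP pose, the force and the opening at its end, in the units of the state.
- manip.read_state(): the state, without advancing time (a new reading comes with each control period).
- manip.camera(name): name is "scene" or "top"; returns a dict with "img" (420x560x3 uint8, red, green, blue), "vfov" (degrees; the focal length in pixels is half the picture's height over the tangent of half this angle, whatever the lens; pixels are square), "cx", "cy" (the principal point, pixels), "dist" ([k1, k2, p1, p2, k3] as OpenCV has them; the pictures are not rectified), "pose" (4x4, takes a point from camera to world coordinates). Camera axes: x right, y down, z forward; pixel columns grow to the right and rows downward; lengths in mm; the calibration is good to about 2 mm. A picture is of the moment at which its call begins. There is no depth.
- manip.sign_off(): hands the job in, once; it reports no verdict.
Trained networks look in a picture, given as the dict that the camera call returned (one of the last four; its "shot" number tells which), for a name from the list of things; names that differ only in an ending like _2 or _b are one class to them, and where a whole thing is asked for, a point or a joint stands for the part that bears it (a point fixed in the world has none). Each returns a list of dicts, best first, with "conf" (0 to 1); they miss things now and then, are a little off and sometimes report something else, mostly with a low value. They report only what shows in the picture. A call takes as long as a camera call. They do not tell look-alikes from the thing itself.
- manip.find_in(target, picture): "rect" ([left, top, width, height] in pixels, round what is visible of it).
- manip.silhouettes(target, picture): "pixels" (420x560 bool, what is visible of it) and "rect" ([left, top, width, height] in pixels, round what is visible of it).
The state is a dict: "clock": time; "joints": joint angles; "qd": joint speeds; "effort": joint torques, N m; "eef_pos": TCP position; "eef_rot": TCP orientation; "wrist_force": force on the tool from outside, world axes, zero at the start; "moment": the same for the moment, N m; "finger_gap": finger opening in mm.
Only numpy, scipy, OpenCV 4.12 (cv2) and the standard library are available. Lean on these libraries where they do the work, as an engineer would, in place of code of your own. Each camera call takes 0.05 s, during which the arm holds its last target. There are 200 camera calls.

## Task

Put the loose stoneware pot lid away in the wooden ware box: lower the box's sloping front door by its steel bar until it lies fully open, then set the lid down gently, knob up, on the floor inside, well back so the door clears it. Raise the door until it is fully shut, then swing the steel strap latch down over the staple until it lies flat on the door. Keep control of the door, so that it neither drops open nor slams shut, and leave the other things on the bench as they are.

Things in the scene. Friction and masses are not known exactly. Their poses are not given: they have to be found in the camera images.
- ware_box: Fixed wooden box like a slant-front bread bin, 190 deep (x), 300 wide (y), 160 high. Origin on the table below the middle of the door's hinge line, at the foot of the front; x points into the box, away from the robot, y to its left, z up. The roof covers only x 130 to 190 (top z 160, underside 148); the whole slope in front of it is the door.
- door_hinge (a point): Middle of the door's hinge line (along the box's y), box frame (0, 0, 45 mm).
- door (a joint): Door angle about its bottom hinge, rad: 0 shut (leaning 45 degrees back), 0.79 upright, 2.356 fully open (level, inner face up, pointing to the robot). Panel 12 thick, 296 wide, from 12 to 165 mm from the hinge, 0.35 kg; on either side of upright it falls by its own weight unless held.
- door_bar (a point): Middle of the door's round steel pull bar, 12 thick, 110 long (along the box's y), 200 mm from the hinge in the door's plane, on a leg at each end; 29 mm free gap between bar and panel edge. Shut: box frame (141, 0, 186 mm), 26 above the roof; open: (-200, 0, 45 mm). Can be pinched from above, fingers before and behind it, all the way.
- latch (a joint): Angle of the steel strap latch, rad: 0 closed (lying flat along the sloping door over the staple), 0.79 level and pointing to the robot, 1.57 pointing up and forward, 2.2 its stop. It has a stiff pivot and stays where it is left. Starts raised.
- latch_pivot (a point): The latch's pivot, on the roof's front edge at the box's left, box frame (108, 118, 171 mm); its axis is along the box's y.
- latch_tip (a point): Free end of the latch's slotted steel strap: 23 wide, 4 thick, 81 long; this point is 78 mm from the pivot along the strap. Closed: box frame (53, 118, 116 mm).
- box_floor (a point): Point on the box's inner floor, box frame (100, 0, 50 mm). The floor is the top of a solid base, z 50 mm. Inner width 276 between side walls 12 thick that end at the door's slope; the back wall's inner face is at x 175 mm. The roof overhangs the back part, so a wide thing is lowered in front of the roof and slid back under it.
- pot_lid: Loose white stoneware lid, round, 90 across, 57 high, 0.25 kg: 12 mm straight rim, dome rising to 29, on it a round knob 26 across from z 38 to 54. Origin at the centre of its underside, z up through the knob. It stands clear of the shut door and the back wall when its centre is at x 85 to 125 mm in the box's frame.
- tumbler: Bystander: white cup without handle, 80 across, 110 high, origin under its centre.
- bowl: Bystander: terracotta bowl, 120 across, 60 high, origin under its centre.
- glaze_brush: Bystander: brush 200 long, lying on the table.
There are look-alikes about, which are no part of the job. What is shaped like the pot_lid but purple or turquoise is not meant.

How it is judged (in metres and radians):
On the way, in this order (a step that is already met when the one before it is completed fails the run):
1. the door has been lowered fully open (value of joint door above 2.25 rad), for 0.2 s.
2. the lid stands knob up on the box's floor, let go, with the door still down (x of pot_lid in the frame of ware_box between 0.055 and 0.13 m and y of pot_lid in the frame of ware_box between -0.1 and 0.1 m and z of pot_lid in the frame of ware_box between 0.044 and 0.056 m and angle between pot_lid's own z axis and vertical below 0.1 rad and contact force between the fingers and pot_lid below 0.1 N and value of joint door above 2.2 rad), for 0.3 s.
3. the door is fully shut again, the latch still raised (value of joint door below 0.06 rad and value of joint latch above 0.3 rad), for 0.2 s.
At the end, for the whole second after the job is handed in: Lid at rest on the inner floor, knob up (0.1 rad), its centre at x 55 to 130 mm and within 100 mm of mid-width in the box frame; door shut to within 0.06 rad; latch closed over the staple to within 0.1 rad (x of pot_lid in the frame of ware_box between 0.055 and 0.13 m and y of pot_lid in the frame of ware_box between -0.1 and 0.1 m and z of pot_lid in the frame of ware_box between 0.044 and 0.056 m and angle between pot_lid's own z axis and vertical below 0.1 rad and value of joint door below 0.06 rad and value of joint latch below 0.1 rad and linear speed of pot_lid below 0.02 m/s); the robot touches nothing.
It fails at once if the door is let fall open or slammed (faster than 3.5 rad/s) (velocity of joint door above 3.5 rad/s or velocity of joint door below -3.5 rad/s).
It fails at once if the lid is dropped or banged on the box (over 50 N between them) (contact force between pot_lid and ware_box above 50 N).
It fails at once if a bystander is shifted by over 30 mm (distance of any of tumbler, bowl, glaze_brush from where it was at the start of the episode above 0.03 m).
It also fails if it takes over 72 s, if anything falls off the work surface, if the arm or the gripper's body presses on something with over 40 N, if the wrist force passes 120 N, or if a joint passes its speed limit or range.

## Working session

There is one attempt and no reset: what is moved stays moved. The work goes in short steps, Python scripts to look and compute and a tool call to move; the robot and the scene stay as the last step left them, time stands still between calls to the robot, and variables do not carry over. Pictures are saved under pics/ and viewed, about 8 in all and at most 12, crops included, and the job is handed in when it is done.

Besides the shell and the picture viewer there is one more tool, called after "Request:" as name(argument=value, ...), one argument or row to a line, values as JSON. send_rows: Moves the arm, as the interface text tells. Its arguments: {"type":"object","properties":{"series":{"type":"array"},"newtons":{"type":"number"}},"required":["series"]}

```bash
mkdir -p pics; cat > h.py <<'E'
import numpy as np, cv2
from cell import manip
def K(c):
    f=c["img"].shape[0]/2/np.tan(np.radians(c["vfov"])/2)
    return np.array([[f,0,c["cx"]],[0,f,c["cy"]],[0,0,1.]])
def proj(c,P):
    T=np.linalg.inv(np.array(c["pose"]));P=np.asarray(P,float).reshape(-1,3)
    q,_=cv2.projectPoints(P@T[:3,:3].T+T[:3,3],np.zeros(3),np.zeros(3),K(c),np.array(c["dist"],float));return q[:,0]
def ray(c,uv):
    n=cv2.undistortPoints(np.array(uv,float).reshape(-1,1,2),K(c),np.array(c["dist"],float))[:,0]
    T=np.array(c["pose"]);d=np.c_[n,np.ones(len(n))]@T[:3,:3].T
    return T[:3,3],d
def atz(c,uv,z):
    o,d=ray(c,uv);return o+d*((z-o[2])/d[:,2])[:,None]
def save(c,n,crop=None,s=1):
    im=c["img"][:,:,::-1]
    if crop: x,y,w,h=crop;im=im[y:y+h,x:x+w]
    cv2.imwrite("pics/"+n,cv2.resize(im,None,fx=s,fy=s,interpolation=cv2.INTER_CUBIC))
E
python3 - <<'E'
from h import *
a=manip.camera("scene");b=manip.camera("top")
save(a,"a1.png",s=1.4);save(b,"b1.png",s=1.4)
for n,c in(("scene",a),("top",b)):
    print(n,np.round(c["pose"],2).tolist(),c["vfov"])
    for t in["ware_box","door","door_bar","latch","pot_lid","tumbler","bowl","glaze_brush"]:
        print(t,[(r["rect"],round(r["conf"],2)) for r in manip.find_in(t,c)][:4])
print(manip.read_state())
E
```

```text
scene [[0.64, 0.66, -0.39, 1143.3], [0.77, -0.55, 0.32, -541.27], [-0.0, -0.51, -0.86, 1428.68], [0.0, 0.0, 0.0, 1.0]] 44.845479235596656
ware_box [([263.6, 197.0, 119.6, 122.3], 0.79)]
door [([262.3, 208.4, 94.1, 75.9], 0.56), ([257.4, 190.7, 118.3, 130.3], 0.31)]
door_bar [([263.4, 203.9, 91.3, 79.5], 0.96), ([266.0, 196.7, 116.4, 122.2], 0.67)]
latch [([336.7, 188.4, 17.6, 26.0], 0.63)]
pot_lid [([140.2, 237.8, 32.4, 30.2], 0.83), ([178.2, 211.6, 28.0, 21.3], 0.83), ([152.1, 288.9, 27.9, 31.2], 0.75), ([183.7, 253.3, 28.5, 29.3], 0.63)]
tumbler [([351.1, 110.6, 22.8, 39.7], 0.68)]
bowl [([388.0, 154.8, 35.8, 34.1], 0.88)]
glaze_brush [([201.4, 291.4, 40.7, 63.0], 0.7)]
top [[0.04, -0.97, 0.23, 322.91], [-1.0, -0.04, 0.0, -72.46], [0.0, -0.23, -0.97, 1184.12], [0.0, 0.0, 0.0, 1.0]] 56.00849087643993
ware_box [([210.5, 127.4, 115.3, 93.4], 0.7), ([107.9, 168.5, 38.8, 42.4], 0.44)]
door [([218.0, 143.7, 105.6, 69.1], 0.68)]
door_bar [([217.9, 142.2, 108.3, 73.6], 0.85)]
latch [([223.4, 163.9, 8.8, 10.0], 0.45)]
pot_lid [([410.9, 196.6, 28.4, 33.1], 0.94), ([396.3, 234.4, 31.1, 30.6],
[... 169 characters left out ...]
ze_brush [([371.0, 172.6, 21.2, 65.2], 0.96)]
{'clock': 0.9, 'joints': array([-1.34560203e+00,  2.99887245e-01,  1.52100894e+00, -1.55182118e-05,
        1.32068323e+00, -6.66379395e-02]), 'qd': array([ 0.00024149,  0.00039948, -0.00108677, -0.00071596, -0.00093556,
        0.00151303]), 'effort': array([-3.60185550e-04, -5.31657708e+01, -3.52910507e+01,  7.08508375e-02,
        2.13404687e-02,  1.28322390e-05]), 'eef_pos': array([ 158.2104693 , -526.7440993 ,  213.44879691]), 'eef_rot': array([3.14158044e+00, 1.58837884e-05, 2.91836074e-01]), 'wrist_force': array([ 0.12629975,  0.66893594, -0.11829146]), 'moment': array([0.00201474, 0.03914952, 0.01570189]), 'finger_gap': 93.94571911988348}
```

View pics/a1.png

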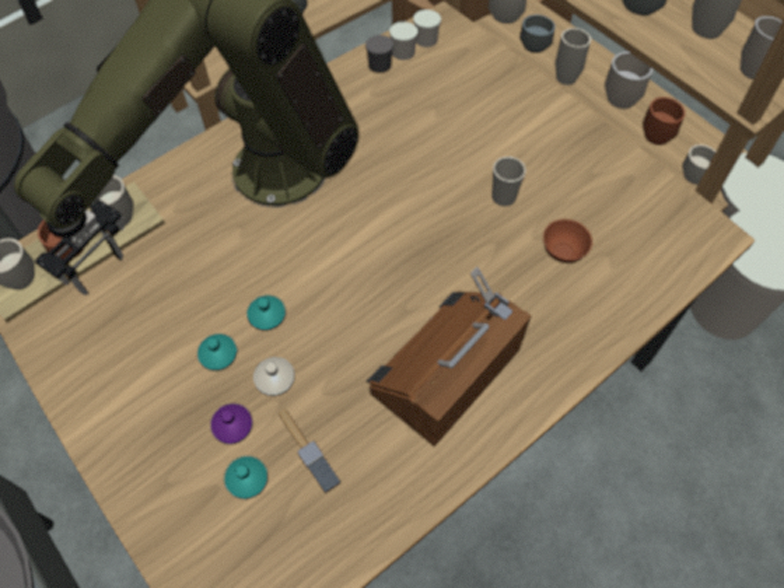

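View pics/b1.png

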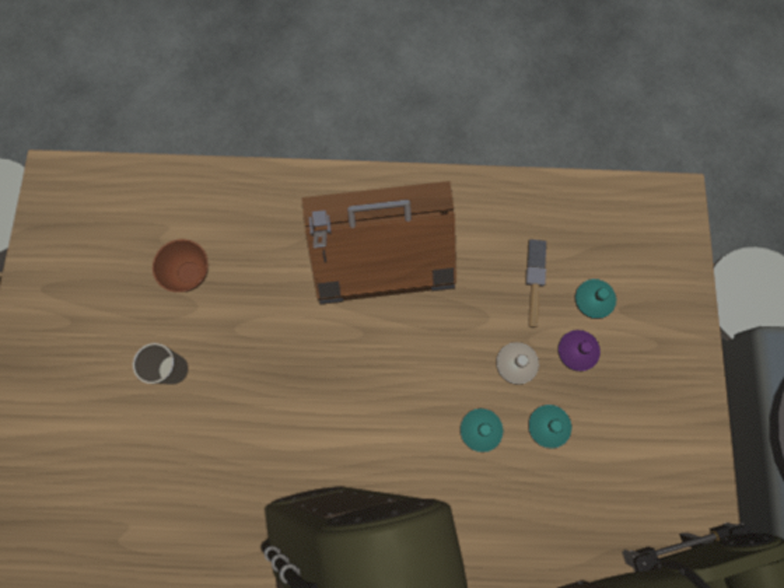

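The scene view shows the white lid at about (196,268) px in the original image, the box at about (320,260) and the latch raised. The top view shows the lid at about (369,259), with the brush to its right-rear. Next I'll make a close-up and fit the box pose.

```bash
python3 - <<'E'
from h import *
import pickle
a=manip.camera("scene");b=manip.camera("top")
pickle.dump((a,b),open("ab.pkl","wb"))
f=lambda c,x,y:cv2.resize(c["img"][y:y+120,x:x+130,::-1],None,fx=3,fy=3,interpolation=cv2.INTER_CUBIC)
cv2.imwrite("pics/z.png",np.hstack([f(a,255,190),f(b,203,115)]))
for c in(a,b):
    for r in manip.silhouettes("pot_lid",c):
        m=r["pixels"];col=np.median(c["img"][m],axis=0);ys,xs=np.nonzero(m)
        uv=[[xs.mean(),ys.mean()]]
        print(r["rect"],round(r["conf"],2),col,uv,atz(c,uv,15).round(1))
E
```

```text
[163.5, 328.8, 29.5, 26.0] 0.98 [ 50. 126. 118.] [[np.float64(175.40488431876608), np.float64(340.4293059125964)]] [[ 636.1 -524.5   15. ]]
[143.0, 235.4, 25.8, 29.5] 0.77 [ 50. 127. 120.] [[np.float64(154.69039145907473), np.float64(251.32918149466192)]] [[ 360.1 -417.3   15. ]]
[152.3, 289.0, 27.8, 28.4] 0.76 [ 92.  47. 110.] [[np.float64(164.8805120910384), np.float64(302.66002844950214)]] [[ 521.8 -484.9   15. ]]
[176.3, 211.4, 27.3, 22.3] 0.68 [ 50. 128. 120.] [[np.float64(189.98701298701297), np.float64(222.7513914656772)]] [[ 346.5 -274.2   15. ]]
[181.1, 251.5, 28.9, 31.1] 0.57 [174. 169. 157.] [[np.float64(195.5933147632312), np.float64(268.4108635097493)]] [[ 488.9 -350.8   15. ]]
[398.7, 237.7, 27.0, 27.7] 0.95 [81. 48. 90.] [[np.float64(413.3840579710145), np.float64(250.44202898550725)]] [[ 513.8 -480.3   15. ]]
[411.5, 196.5, 30.0, 34.1] 0.88 [ 50. 101.  93.] [[np.float64(424.8704735376045), np.float64(212.82729805013926)]] [[ 631.4 -520.6   15. ]]
[326.7, 290.3, 31.2, 31.8] 0.73 [ 51. 102.  95.] [[np.float64(343.3704697986577), np.float64(307.51677852348996)]] [[ 339.6 -270.1   15. ]]
[376.4, 287.6, 31.6, 31.9] 0.71 [ 50. 101.  94.] [[np.float64(392.2997347480106), np.float64(304.09946949602124)]] [[ 354.2 -412.2   15. ]]
[355.5, 247.4, 26.2, 26.3] 0.63 [141. 133. 122.] [[np.float64(369.14862914862914), np.float64(259.2741702741703)]] [[ 482.4 -347.1   15. ]]
```

View pics/z.png

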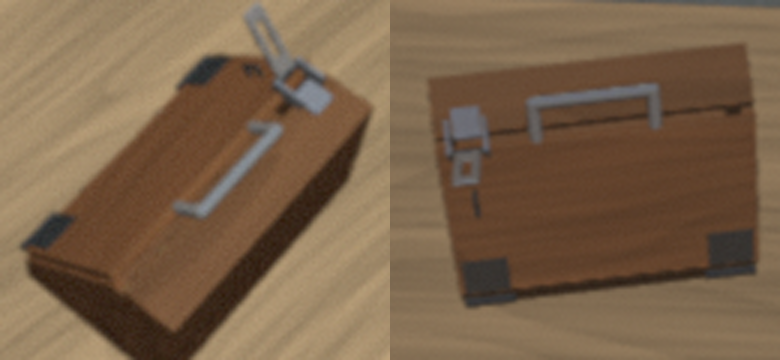

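```bash
cat >> h.py <<'E'
def b2w(p,P):
    x,y,t=p;P=np.asarray(P,float).reshape(-1,3);c,s=np.cos(t),np.sin(t)
    return np.c_[x+c*P[:,0]-s*P[:,1],y+s*P[:,0]+c*P[:,1],P[:,2]]
E
python3 - <<'E'
from h import *
import pickle
from scipy.optimize import least_squares as ls
a,b=pickle.load(open("ab.pkl","rb"))
S=np.array([[372,105],[178,330],[276,130],[201,211]])/3+[255,190]
T=(np.array([[429,79],[745,44],[533,101],[656,90],[438,139],[751,104]])-[390,0])/3+[203,115]
PS=[[190,150,160],[190,-150,160],[141,52,186],[141,-52,186]]
PT=PS+[[130,150,160],[130,-150,160]]
def res(p,w=(1,1)): return np.r_[w[0]*(proj(a,b2w(p,PS))-S).ravel(),w[1]*(proj(b,b2w(p,PT))-T).ravel()]
p0=[550,0,0]
for w in((1,1),(1,0),(0,1)):
    r=ls(res,p0,args=(w,));print(w,r.x.round(3))
    if w==(1,1):p=r.x;print(r.fun.round(1))
tS=np.array([[252,8]])/3+[255,190];tT=(np.array([[465,186]])-[390,0])/3+[203,115]
for th in np.arange(1,2.3,.2):
    q=b2w(p,[[108-81*np.cos(th-.785),118,171+81*np.sin(th-.785)]]);print(round(th,2),(proj(a,q)-tS).round(1),(proj(b,q)-tT).round(1))
# lid
r=ls(lambda q:np.r_[(proj(a,q)-[[195.6,268.4]]).ravel(),(proj(b,q)-[[369.15,259.3]]).ravel()],[485,-350,15]);print("lid",r.x.round(1),r.fun.round(2))
# knob
print("knob top px pred",proj(b,[[485,-349,54]]),proj(a,[[485,-349,54]]))
E
```

```text
(1, 1) [ 6.15578e+02 -6.78960e+01  1.64000e-01]
[ 0.2 -0.1 -1.8  0.3 -1.3  0.3  0.1 -0.8 -0.7 -0.4  0.1 -1.1  1.   0.7
 -2.  -0.1 -1.7 -0.4  1.4 -1.4]
(1, 0) [ 6.17208e+02 -6.81530e+01  1.74000e-01]
(0, 1) [ 6.14234e+02 -6.77160e+01  1.57000e-01]
1.0 [[-10.1   2.7]] [[ 3.4 14.4]]
1.2 [[-8.3  0.8]] [[ 2.6 10.8]]
1.4 [[-5.7 -0.3]] [[1.7 6.2]]
1.6 [[-2.4 -0.6]] [[0.8 0.8]]
1.8 [[1.6 0.1]] [[-0.2 -5.3]]
2.0 [[6.  1.6]] [[ -1.1 -11.7]]
2.2 [[10.7  4. ]] [[ -1.9 -18.1]]
lid [ 483.9 -349.5    4.3] [-0.05  0.   -0.04 -0.02]
knob top px pred [[372.94879287 256.6815164 ]] [[193.34951415 261.79194096]]
```

```bash
cat >> h.py <<'E'
from scipy.spatial.transform import Rotation as Ro
BOX=(615.5,-68.,0.164)
def go(world,yaw=None):
    s=manip.read_state();R=Ro.from_euler("xyz",s["eef_rot"]).as_matrix()
    d=R.T@(np.asarray(world,float)-s["eef_pos"])
    print("t",s["clock"],"pos",s["eef_pos"].round(1),"rot",s["eef_rot"].round(3),"F",s["wrist_force"].round(1),"gap",round(s["finger_gap"],1))
    print("shift",d.round(1),"roll", None if yaw is None else round(float(-np.degrees(yaw-s["eef_rot"][2])),1))
E
python3 -c "
from h import *
w=b2w(BOX,[[141,0,260]])[0];print(w);go(w,1.735)"
```

```text
[754.60807814 -44.97951788 260.        ]
t 1.1 pos [ 158.2 -526.7  213.4] rot [3.142 0.    0.292] F [ 0.4 -0.6 -0.6] gap 94.1
shift [ 709.8 -289.9  -46.6] roll -82.7
```

Request:
send_rows(
  series=[
    [[0.5, 40, -16, -40, -8], [0.5, 80, -33, -46, -16], [0.5, 125, -51, -46, -24], [0.5, 170, -69, -46, -32], [0.5, 215, -88, -46, -40], [0.5, 260, -106, -46, -48], [0.5, 305, -125, -46, -56], [0.5, 350, -143, -46, -64], [0.5, 395, -161, -46, -72], [0.5, 440, -180, -46, -80]],
  ],
  newtons=25,
)

```text
clock: 2.1
eef_pos: [529.2, -226.3, 259.6]
eef_rot: [3.141, 0.0, 1.694]
wrist_force: [-0.1, 0.1, 0.8]
finger_gap: 46.9
```

```bash
python3 -c "
from h import *
w=b2w(BOX,[[141,0,260]])[0];go(w,1.735)"
```

```text
t 2.1 pos [ 529.2 -226.3  259.6] rot [3.141 0.    1.694] F [-0.1  0.1  0.8] gap 46.9
shift [152.3 246.   -0.4] roll -2.4
```

Request:
send_rows(
  series=[
    [[0.5, 24, 40, 0, -2.4], [0.5, 50, 80, 0, -2.4], [0.5, 76, 120, 0, -2.4], [0.5, 100, 160, 0, -2.4], [0.5, 126, 203, 0, -2.4], [0.5, 153, 247, 0, -2.4], [0.5, 153, 247, 0, -2.4], [0.5, 153, 247, 0, -2.4]],
  ],
)

```text
clock: 2.9
eef_pos: [755.6, -46.1, 257.6]
eef_rot: [-3.14, -0.001, 1.731]
wrist_force: [-0.1, -0.5, -0.4]
finger_gap: 47.3
```

```bash
python3 - <<'E'
from h import *
w=b2w(BOX,[[141,0,179]])[0];go(w,1.735)
a=manip.camera("scene");b=manip.camera("top")
f=lambda c,x,y:cv2.resize(c["img"][y:y+150,x:x+130,::-1],None,fx=3,fy=3,interpolation=cv2.INTER_CUBIC)
cv2.imwrite("pics/z2.png",np.hstack([f(a,255,150),f(b,203,115)]))
E
```

```text
t 2.9 pos [755.6 -46.1 257.6] rot [-3.140e+00 -1.000e-03  1.731e+00] F [-0.1 -0.5 -0.4] gap 47.3
shift [ 1.2 -0.7 78.6] roll -0.2
```

View pics/z2.png

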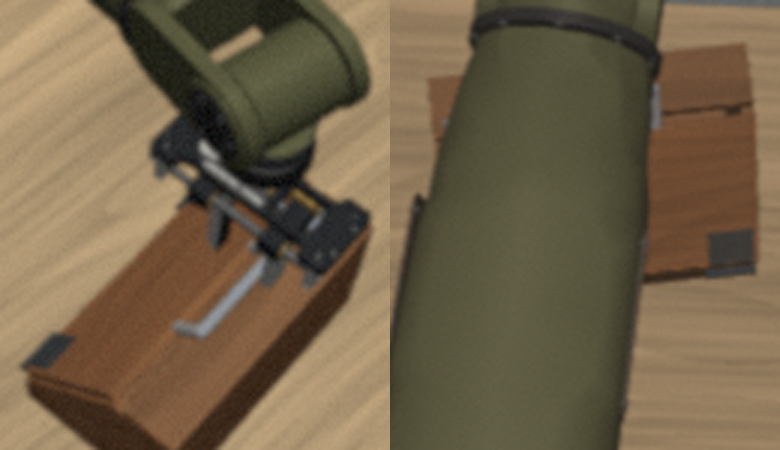

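The picture shows the jaws before and behind the bar (bar at about (235,290) in the left half), so I'm lowering and pinching.

Request:
send_rows(
  series=[
    [[0.5, 1, -1, 20, 0], [0.5, 1, -1, 40, 0], [0.5, 1, -1, 58, 0], [0.5, 1, -1, 70, 0], [0.5, 1, -1, 77, 0], [0.5, 1, -1, 78, 0], [0.0, 1, -1, 78, 0], [0.0, 1, -1, 78, 0], [0.0, 1, -1, 78, 0], [0.0, 1, -1, 78, 0]],
  ],
  newtons=12,
)

```text
clock: 4.0
eef_pos: [754.2, -46.1, 181.8]
eef_rot: [3.141, 0.0, 1.73]
wrist_force: [0.2, -0.6, -1.1]
finger_gap: 18.7
```

```bash
python3 - <<'E'
from h import *
go(b2w(BOX,[[141,0,179]])[0],1.735)
for th in np.linspace(0,2.356,21):
    al=np.pi/4+th; print(round(th,2),"dy",round(200*np.cos(al)-141.4,1),"dz",round(-(200*np.sin(al)-141.4),1))
E
```

```text
t 4.0 pos [754.2 -46.1 181.8] rot [3.141 0.    1.73 ] F [ 0.2 -0.6 -1.1] gap 18.7
shift [1.  0.6 2.8] roll -0.3
0.0 dy 0.0 dz -0.0
0.12 dy -17.6 dz -15.7
0.24 dy -36.9 dz -29.1
0.35 dy -57.7 dz -40.2
0.47 dy -79.6 dz -48.8
0.59 dy -102.4 dz -54.8
0.71 dy -125.7 dz -58.0
0.82 dy -149.2 dz -58.4
0.94 dy -172.7 dz -56.1
1.06 dy -195.7 dz -51.1
1.18 dy -217.9 dz -43.4
1.3 dy -239.1 dz -33.1
1.41 dy -258.9 dz -20.4
1.53 dy -277.1 dz -5.5
1.65 dy -293.5 dz 11.5
1.77 dy -307.7 dz 30.3
1.88 dy -319.6 dz 50.6
2.0 dy -329.0 dz 72.1
2.12 dy -335.9 dz 94.7
2.24 dy -340.0 dz 117.9
2.36 dy -341.4 dz 141.4
```

Gap is 18.7 mm and still closing, so I'll give the fingers more time.

Request:
send_rows(
  series=[
    [[0.0, 0, 0, 2, 0], [0.0, 0, 0, 2, 0], [0.0, 0, 0, 2, 0]],
  ],
)

```text
clock: 4.3
eef_pos: [755.3, -45.9, 181.0]
eef_rot: [3.137, 0.001, 1.73]
wrist_force: [7.6, 0.9, 5.6]
finger_gap: 11.5
```

```bash
python3 - <<'E'
from h import *
go(b2w(BOX,[[141,0,179]])[0],1.735)
E
```

```text
t 4.3 pos [755.3 -45.9 181. ] rot [3.137e+00 1.000e-03 1.730e+00] F [7.6 0.9 5.6] gap 11.5
shift [ 1.  -0.6  2. ] roll -0.3
```

Request:
send_rows(
  series=[
    [[0.0, 0, -8, -8, 0], [0.0, 0, -18, -16, 0], [0.0, 0, -37, -29, 0], [0.0, 0, -58, -40, 0], [0.0, 0, -80, -49, 0], [0.0, 0, -102, -55, 0], [0.0, 0, -126, -58, 0], [0.0, 0, -149, -58, 0], [0.0, 0, -161, -57.5, 0], [0.0, 0, -161, -57.5, 0]],
  ],
)

```text
clock: 5.3
eef_pos: [594.4, -71.6, 237.8]
eef_rot: [3.141, -0.0, 1.73]
wrist_force: [-0.6, 2.5, 4.1]
finger_gap: 11.6
```

```bash
cat >> h.py <<'E'
def bar(th,off=7):
    al=np.pi/4+th; go(b2w(BOX,[[200*np.cos(al),0,45+200*np.sin(al)-off]])[0],1.735)
E
python3 - <<'E'
from h import *
bar(.885)
E
```

```text
t 5.3 pos [594.4 -71.6 237.8] rot [ 3.141 -0.     1.73 ] F [-0.6  2.5  4.1] gap 11.6
shift [0.1 1.5 0.8] roll -0.3
```

Request:
send_rows(
  series=[
    [[0.0, 0, -12, 1.5, 0], [0.0, 0, -35, 6.5, 0], [0.0, 0, -57, 14, 0], [0.0, 0, -78, 24.5, 0], [0.0, 0, -98, 37, 0], [0.0, 0, -116, 52, 0], [0.0, 0, -132.5, 69, 0], [0.0, 0, -147, 88, 0], [0.0, 0, -158.5, 108, 0], [0.0, 0, -163, 118, 0]],
  ],
)

```text
clock: 6.3
eef_pos: [433.9, -97.5, 117.8]
eef_rot: [-3.141, -0.0, 1.73]
wrist_force: [-0.3, 1.1, -1.4]
finger_gap: 11.6
```

```bash
python3 - <<'E'
from h import *
bar(1.94);bar(2.356)
E
```

```text
t 6.3 pos [433.9 -97.5 117.8] rot [-3.141 -0.     1.73 ] F [-0.3  1.1 -1.4] gap 11.6
shift [-0.5  1.  -1.1] roll -0.3
t 6.3 pos [433.9 -97.5 117.8] rot [-3.141 -0.     1.73 ] F [-0.3  1.1 -1.4] gap 11.6
shift [ -0.6 -16.   79.8] roll -0.3
```

Request:
send_rows(
  series=[
    [[0.0, 0, -5, 12, 0], [0.0, 0, -10.5, 32, 0], [0.0, 0, -15, 52, 0], [0.0, 0, -16.5, 66, 0], [0.0, 0, -17, 76, 0], [0.0, 0, -17, 81, 0], [0.0, 0, -17, 82, 0], [0.0, 0, -17, 82, 0]],
  ],
)

```text
clock: 7.1
eef_pos: [418.5, -100.5, 37.7]
eef_rot: [3.141, 0.001, 1.73]
wrist_force: [-0.9, 0.0, 7.7]
finger_gap: 11.6
```

```bash
python3 - <<'E'
from h import *
bar(2.356)
E
```

```text
t 7.1 pos [ 418.5 -100.5   37.7] rot [3.141e+00 1.000e-03 1.730e+00] F [-0.9  0.   7.7] gap 11.6
shift [-0.1 -0.3 -0.3] roll -0.3
```

Request:
send_rows(
  series=[
    [[0.32, 0, 0, 0, 0], [0.32, 0, 0, 0, 0], [0.32, 0, 0, -6, 0], [0.32, 0, 0, -40, 0], [0.32, 0, 0, -85, 0], [0.7, -30, 3, -112, 8], [0.7, -70, 7, -112, 16], [0.7, -110, 11, -112, 24.5], [0.7, -150, 15, -112, 33], [0.7, -190, 19, -112, 41.5]],
  ],
)

```text
clock: 8.1
eef_pos: [466.5, -286.4, 149.5]
eef_rot: [3.141, 0.0, 0.999]
wrist_force: [0.1, -0.1, -0.3]
finger_gap: 64.8
```

```bash
python3 - <<'E'
from h import *
go([484.5,-349.5,110],.164)
E
```

```text
t 8.1 pos [ 466.5 -286.4  149.5] rot [3.141 0.    0.999] F [ 0.1 -0.1 -0.3] gap 64.8
shift [-43.3  49.3  39.5] roll 47.9
```

Request:
send_rows(
  series=[
    [[0.7, -14, 16, 10, 8], [0.7, -28, 32, 20, 16], [0.7, -43, 49, 30, 24.5], [0.7, -43, 49, 40, 33], [0.7, -43, 49, 40, 41], [0.7, -43, 49, 40, 47.9], [0.7, -43, 49, 40, 47.9]],
  ],
)

```text
clock: 8.8
eef_pos: [484.6, -347.3, 109.2]
eef_rot: [-3.141, 0.0, 0.168]
wrist_force: [1.1, 0.1, -0.8]
finger_gap: 65.7
```

```bash
python3 - <<'E'
from h import *
a=manip.camera("scene");b=manip.camera("top")
f=lambda c,x,y:cv2.resize(c["img"][y:y+180,x:x+130,::-1],None,fx=3,fy=3,interpolation=cv2.INTER_CUBIC)
cv2.imwrite("pics/z3.png",np.hstack([f(a,145,150),f(b,323,150)]))
go([484.5,-349.5,37],.164)
for c,n in((a,"scene"),(b,"top")):
    for r in manip.find_in("door",c)[:1]+manip.find_in("glaze_brush",c)[:1]: print(n,r)
E
```

```text
t 8.9 pos [ 484.7 -347.3  109.2] rot [ 3.142 -0.     0.173] F [-0.6  0.  -0.4] gap 66.0
shift [-0.5  2.1 72.2] roll 0.5
scene {'rect': [220.3, 183.5, 103.6, 87.8], 'conf': 0.94}
scene {'rect': [199.9, 289.8, 42.5, 64.4], 'conf': 0.65}
top {'rect': [230.1, 206.4, 101.7, 75.5], 'conf': 0.74}
top {'rect': [373.0, 168.4, 18.1, 55.4], 'conf': 0.9}
```

View pics/z3.png

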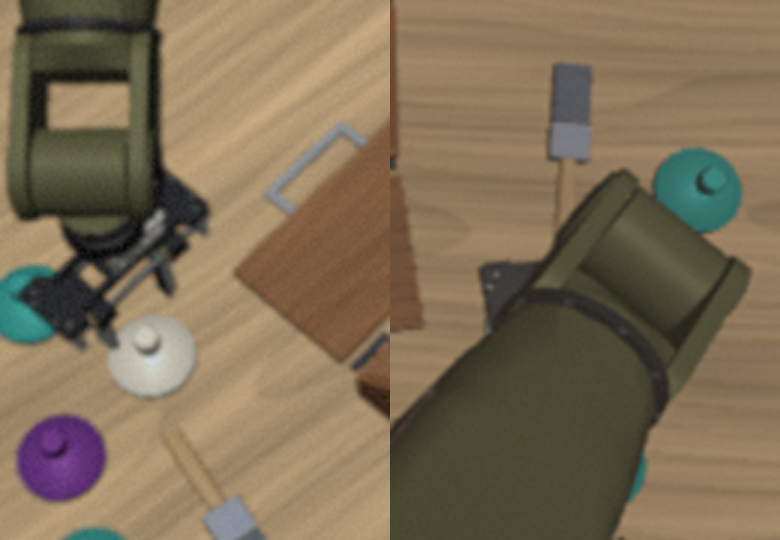

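The door lies flat, and the jaws straddle the white lid's knob (about (146,337) in the crop). I'll descend and grip it.

Request:
send_rows(
  series=[
    [[0.7, 0, 2, 25, 0], [0.7, 0, 2, 50, 0], [0.7, 0, 2, 66, 0], [0.7, 0, 2, 72, 0], [0.7, 0, 2, 72, 0], [0.0, 0, 2, 72, 0], [0.0, 0, 2, 72, 0], [0.0, 0, 2, 72, 0], [0.0, 0, 2, 72, 0], [0.0, 0, 2, 72, 0]],
  ],
  newtons=20,
)

```text
clock: 10.1
eef_pos: [485.0, -349.3, 37.2]
eef_rot: [3.141, -0.0, 0.17]
wrist_force: [0.1, 0.1, 0.5]
finger_gap: 29.4
```

Request:
send_rows(
  series=[
    [[0.0, 0, 0, 0, 0], [0.0, 0, 0, 0, 0], [0.0, 0, 0, 0, 0], [0.0, 0, 0, 0, 0]],
  ],
)

```text
clock: 10.5
eef_pos: [485.0, -349.3, 37.1]
eef_rot: [3.142, -0.0, 0.17]
wrist_force: [-1.3, 1.8, 4.6]
finger_gap: 25.5
```

Request:
send_rows(
  series=[
    [[0.0, 0, 0, -5, 0], [0.0, 0, 0, -20, 0], [0.0, 0, 0, -50, 0], [0.0, 0, 0, -85, 0], [0.0, 0, 0, -120, 0], [0.0, 0, 0, -150, 0], [0.0, 0, 0, -170, 0], [0.0, 0, 0, -173, 0]],
  ],
)

```text
clock: 11.3
eef_pos: [485.5, -349.8, 213.5]
eef_rot: [3.138, -0.003, 0.17]
wrist_force: [-0.4, -0.0, -2.9]
finger_gap: 25.3
```

```bash
python3 - <<'E'
from h import *
go(b2w(BOX,[[75,-20,210]])[0],.164)
E
```

```text
t 11.3 pos [ 485.5 -349.8  213.5] rot [ 3.138e+00 -3.000e-03  1.700e-01] F [-0.4 -0.  -2.9] gap 25.3
shift [ 250.5 -235.4    3.4] roll 0.3
```

Request:
send_rows(
  series=[
    [[0.0, 15, -14, 0, 0], [0.0, 45, -42, 0, 0], [0.0, 75, -70, 0, 0], [0.0, 108, -101, 0, 0], [0.0, 140, -131, 0, 0], [0.0, 172, -161, 0, 0], [0.0, 204, -191, 0, 0], [0.0, 232, -218, 0, 0], [0.0, 247, -233, 0, 0], [0.0, 250.5, -235.5, 0, 0]],
  ],
)

```text
clock: 12.3
eef_pos: [692.6, -72.4, 208.3]
eef_rot: [-3.141, 0.002, 0.172]
wrist_force: [-0.2, -0.5, -3.5]
finger_gap: 25.5
```

```bash
python3 - <<'E'
from h import *
go(b2w(BOX,[[75,-20,97]])[0],.164)
a=manip.camera("scene");b=manip.camera("top")
f=lambda c,x,y:cv2.resize(c["img"][y:y+170,x:x+130,::-1],None,fx=3,fy=3,interpolation=cv2.INTER_CUBIC)
cv2.imwrite("pics/z4.png",np.hstack([f(a,245,150),f(b,213,100)]))
E
```

```text
t 12.3 pos [692.6 -72.4 208.3] rot [-3.141e+00  2.000e-03  1.720e-01] F [-0.2 -0.5 -3.5] gap 25.5
shift [ -0.2   3.2 111.3] roll 0.5
```

View pics/z4.png

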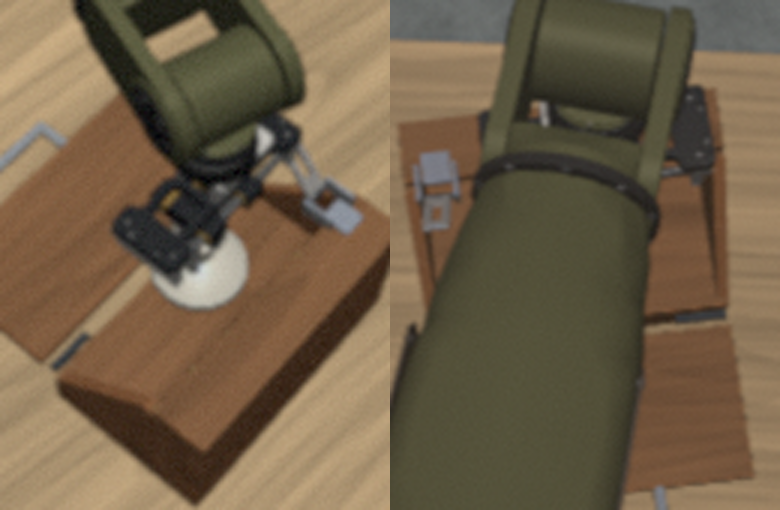

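The lid hangs level over the opening, ahead of the roof. The latch is well clear of the gripper body, so I'm lowering.

Request:
send_rows(
  series=[
    [[0.0, 0, 3, 15, 0], [0.0, 0, 3, 40, 0], [0.0, 0, 3, 65, 0], [0.0, 0, 3, 90, 0], [0.0, 0, 3, 105, 0], [0.0, 0, 3, 111, 0], [0.0, 8, 3, 112, 0], [0.0, 17, 3, 112, 0], [0.0, 24, 3, 112, 0], [0.0, 24, 3, 112, 0]],
  ],
)

```text
clock: 13.4
eef_pos: [717.3, -73.6, 98.7]
eef_rot: [3.141, -0.002, 0.17]
wrist_force: [-0.0, 0.1, -3.2]
finger_gap: 25.7
```

```bash
python3 - <<'E'
from h import *
go(b2w(BOX,[[99,-20,87]])[0],.164)
E
```

```text
t 13.4 pos [717.3 -73.6  98.7] rot [ 3.141e+00 -2.000e-03  1.700e-01] F [-0.   0.1 -3.2] gap 25.7
shift [-0.5 -2.2 11.7] roll 0.3
```

Request:
send_rows(
  series=[
    [[0.0, 0, 0, 3, 0], [0.0, 0, 0, 6, 0], [0.0, 0, 0, 8, 0], [0.0, 0, 0, 9.5, 0], [0.0, 0, 0, 10.5, 0], [0.0, 0, 0, 11.5, 0], [0.0, 0, 0, 11.5, 0]],
  ],
)

```text
clock: 14.1
eef_pos: [716.3, -73.8, 87.1]
eef_rot: [3.141, -0.0, 0.17]
wrist_force: [-4.3, 0.2, 2.9]
finger_gap: 25.3
```

Request:
send_rows(
  series=[
    [[0.5, 0, 0, 0, 0], [0.5, 0, 0, 0, 0], [0.5, 0, 0, 0, 0], [0.5, 0, 0, 0, 0], [0.5, 0, 0, -8, 0], [0.5, -10, 0, -30, 0], [0.5, -20, 0, -65, 0], [0.5, -24, 0, -105, 0], [0.5, -24, 0, -140, 0], [0.5, -24, 0, -150, 0]],
  ],
)

```text
clock: 15.1
eef_pos: [693.5, -77.9, 242.0]
eef_rot: [3.139, -0.007, 0.17]
wrist_force: [0.8, -0.9, 0.3]
finger_gap: 47.2
```

```bash
python3 - <<'E'
from h import *
bar(2.356,-100)
E
```

```text
t 15.1 pos [693.5 -77.9 242. ] rot [ 3.139 -0.007  0.17 ] F [ 0.8 -0.9  0.3] gap 47.2
shift [-275.8  -24.3   95.1] roll -89.7
```

Request:
send_rows(
  series=[
    [[0.32, -40, -3, 0, 0], [0.32, -80, -6, 0, 0], [0.32, -115, -9, 0, -8], [0.32, -150, -12, 15, -16], [0.32, -185, -15, 30, -24.5], [0.32, -220, -19, 50, -33], [0.32, -250, -22, 70, -41.5], [0.32, -270, -24, 90, -50], [0.32, -276, -24, 95, -58.5], [0.32, -276, -24, 95, -67]],
  ],
)

```text
clock: 16.1
eef_pos: [415.2, -100.6, 140.5]
eef_rot: [-3.14, -0.0, 1.345]
wrist_force: [0.5, 0.3, -0.3]
finger_gap: 30.1
```

Request:
send_rows(
  series=[
    [[0.32, 0, 0, 0, -8], [0.32, 0, 0, 0, -16], [0.32, 0, 0, 0, -22.5], [0.32, 0, 0, 0, -22.5]],
  ],
)

```text
clock: 16.5
eef_pos: [416.4, -100.7, 141.2]
eef_rot: [-3.141, -0.0, 1.733]
wrist_force: [0.5, -1.0, -0.3]
finger_gap: 30.2
```

```bash
python3 - <<'E'
from h import *
a=manip.camera("scene");b=manip.camera("top")
bar(2.356)
f=lambda c,x,y:cv2.resize(c["img"][y:y+190,x:x+130,::-1],None,fx=3,fy=3,interpolation=cv2.INTER_CUBIC)
cv2.imwrite("pics/z5.png",np.hstack([f(a,235,130),f(b,213,100)]))
for c in(a,b):
  for r in manip.silhouettes("pot_lid",c):
    m=r["pixels"];col=np.median(c["img"][m],axis=0)
    if col[0]>110:
      ys,xs=np.nonzero(m);w=atz(c,[[xs.mean(),ys.mean()]],62)[0];d=w-[BOX[0],BOX[1],0];t=BOX[2]
      print(w.round(1),"box",np.round([np.cos(t)*d[0]+np.sin(t)*d[1],-np.sin(t)*d[0]+np.cos(t)*d[1]],1))
E
```

```text
t 16.6 pos [ 416.4 -100.7  141.3] rot [-3.141 -0.     1.728] F [ 0.6 -0.1 -0.2] gap 30.4
shift [ -0.3   1.7 103.2] roll -0.4
[701.5 -79.1  62. ] box [ 83.1 -25. ]
[715.2 -71.8  62. ] box [ 97.7 -20.1]
```

View pics/z5.png

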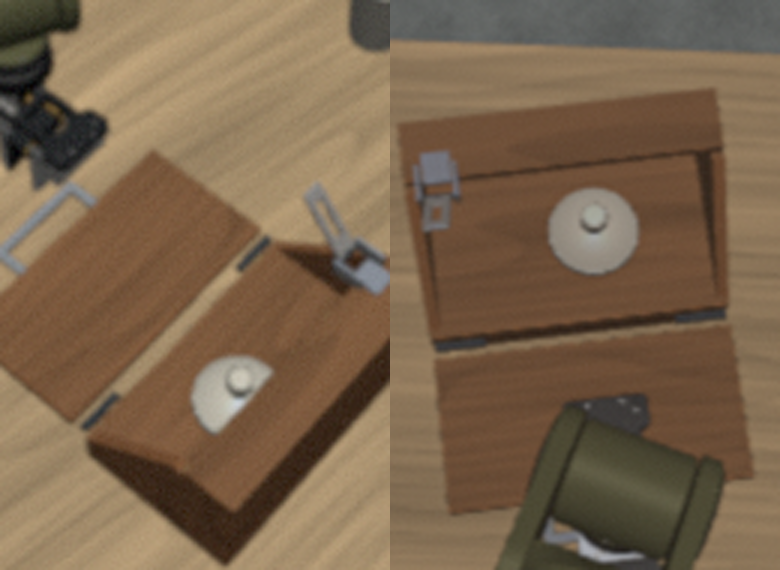

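The lid stands upright at about box (98, -20). The scene estimate differs because the roof hides part of the lid. Now I'll raise the door.

Request:
send_rows(
  series=[
    [[0.32, 0, 2, 30, 0], [0.32, 0, 2, 60, 0], [0.32, 0, 2, 85, 0], [0.32, 0, 2, 98, 0], [0.32, 0, 2, 103, 0], [0.0, 0, 2, 103, 0], [0.0, 0, 2, 103, 0], [0.0, 0, 2, 103, 0], [0.0, 0, 2, 103, 0], [0.0, 0, 2, 103, 0]],
  ],
  newtons=12,
)

```text
clock: 17.7
eef_pos: [418.5, -100.6, 39.1]
eef_rot: [3.141, 0.001, 1.732]
wrist_force: [-4.6, -1.4, 7.6]
finger_gap: 11.5
```

```bash
python3 - <<'E'
from h import *
bar(2.356)
for th in 2.356-np.array([.05,.12]+list(.118*np.arange(2,21))):
    al=np.pi/4+th; print(round(th,2),"dy",round(200*np.cos(al)+200,1),"dz",round(-200*np.sin(al),1))
E
```

```text
t 17.7 pos [ 418.5 -100.6   39.1] rot [3.141e+00 1.000e-03 1.732e+00] F [-4.6 -1.4  7.6] gap 11.5
shift [ 0.  -0.4  1.1] roll -0.2
2.31 dy 0.3 dz -10.0
2.24 dy 1.4 dz -24.0
2.12 dy 5.6 dz -46.8
2.0 dy 12.4 dz -69.4
1.88 dy 21.9 dz -91.0
1.77 dy 33.8 dz -111.3
1.65 dy 48.1 dz -130.1
1.53 dy 64.5 dz -147.1
1.41 dy 82.7 dz -162.0
1.29 dy 102.6 dz -174.7
1.18 dy 123.9 dz -184.9
1.06 dy 146.2 dz -192.6
0.94 dy 169.2 dz -197.6
0.82 dy 192.7 dz -199.9
0.7 dy 216.3 dz -199.3
0.59 dy 239.6 dz -196.0
0.47 dy 262.4 dz -190.0
0.35 dy 284.4 dz -181.3
0.23 dy 305.1 dz -170.1
0.11 dy 324.4 dz -156.6
-0.0 dy 342.0 dz -140.9
```

Request:
send_rows(
  series=[
    [[0.0, 0, 0.3, -10, 0], [0.0, 0, 1.5, -24, 0], [0.0, 0, 5.5, -47, 0], [0.0, 0, 12.5, -69.5, 0], [0.0, 0, 22, -91, 0], [0.0, 0, 34, -111, 0], [0.0, 0, 48, -130, 0], [0.0, 0, 64.5, -147, 0], [0.0, 0, 73, -155, 0], [0.0, 0, 73, -155, 0]],
  ],
)

```text
clock: 18.7
eef_pos: [490.8, -88.9, 196.5]
eef_rot: [3.141, 0.001, 1.732]
wrist_force: [-15.8, -2.4, 18.3]
finger_gap: 11.8
```

Request:
send_rows(
  series=[
    [[0.0, 0, 9.5, -7, 0], [0.0, 0, 29.5, -19.5, 0], [0.0, 0, 51, -30, 0], [0.0, 0, 73, -37.5, 0], [0.0, 0, 96, -42.5, 0], [0.0, 0, 119.5, -45, 0], [0.0, 0, 143, -44.5, 0], [0.0, 0, 166.5, -41, 0], [0.0, 0, 178, -38, 0], [0.0, 0, 178, -38, 0]],
  ],
)

```text
clock: 19.7
eef_pos: [667.6, -59.9, 232.6]
eef_rot: [3.139, 0.0, 1.732]
wrist_force: [2.4, -0.1, 2.7]
finger_gap: 11.7
```

```bash
python3 - <<'E'
from h import *
bar(.53);bar(.0)
E
```

```text
t 19.7 pos [667.6 -59.9 232.6] rot [3.139 0.    1.732] F [ 2.4 -0.1  2.7] gap 11.7
shift [ 0.5 -2.2  1.1] roll -0.2
t 19.7 pos [667.6 -59.9 232.6] rot [3.139 0.    1.732] F [ 2.4 -0.1  2.7] gap 11.7
shift [ 0.7 88.5 53.4] roll -0.2
```

Request:
send_rows(
  series=[
    [[0.0, 0, 11, 3.5, 0], [0.0, 0, 33, 12, 0], [0.0, 0, 53, 23, 0], [0.0, 0, 63, 30, 0], [0.0, 0, 73, 37, 0], [0.0, 0, 81, 44, 0], [0.0, 0, 87, 50, 0], [0.0, 0, 91, 53, 0], [0.0, 0, 92, 54, 0], [0.0, 0, 92, 54, 0]],
  ],
)

```text
clock: 20.7
eef_pos: [755.7, -45.8, 178.7]
eef_rot: [-3.138, -0.0, 1.731]
wrist_force: [-16.2, -1.2, 11.4]
finger_gap: 11.7
```

```bash
python3 - <<'E'
from h import *
bar(.0)
E
```

```text
t 20.7 pos [755.7 -45.8 178.7] rot [-3.138 -0.     1.731] F [-16.2  -1.2  11.4] gap 11.7
shift [ 1.  -0.5 -0.7] roll -0.2
```

Request:
send_rows(
  series=[
    [[0.4, 0, 0, 0, 0], [0.4, 0, 0, 0, 0], [0.4, 0, 0, 0, 0], [0.4, 0, 0, -15, 0], [0.4, 0, 0, -50, 0], [0.4, 0, -15, -90, 0], [0.4, 0, -50, -115, 0], [0.4, 0, -85, -115, 0], [0.4, 0, -120, -115, 0], [0.4, 0, -120, -115, 0]],
  ],
)

```text
clock: 21.7
eef_pos: [635.6, -65.1, 294.2]
eef_rot: [3.142, 0.0, 1.731]
wrist_force: [0.2, 1.1, 0.3]
finger_gap: 37.9
```

```bash
python3 - <<'E'
from h import *
import pickle
b=manip.camera("top");a0,b0=pickle.load(open("ab.pkl","rb"))
a=manip.camera("scene")
for t in(a,b): print([(r["rect"],round(r["conf"],2)) for r in manip.find_in("door",t)][:2],[(r["rect"],round(r["conf"],2)) for r in manip.find_in("latch",t)][:2])
f=lambda c,x,y:cv2.resize(c["img"][y:y+170,x:x+130,::-1],None,fx=3,fy=3,interpolation=cv2.INTER_CUBIC)
cv2.imwrite("pics/z6.png",np.hstack([f(a,255,150),f(b,213,100)]))
# staple on slope: project grid of slope points at y=118 in initial top image
for x in range(20,101,10): print(x,((proj(b0,b2w(BOX,[[x-4,118,49+x]]))-[203,115])*3+[390,0]).round(0))
go(b2w(BOX,[[70,118,260]])[0],.164)
E
```

```text
[([264.3, 211.6, 91.9, 73.1], 0.79)] [([335.6, 189.3, 16.3, 25.5], 0.49)]
[([219.2, 146.6, 106.0, 59.9], 0.56), ([108.0, 168.9, 40.0, 42.2], 0.22)] [([96.6, 240.8, 38.6, 35.8], 0.58), ([224.2, 164.9, 8.9, 9.6], 0.45)]
20 [[490. 278.]]
30 [[488. 265.]]
40 [[486. 253.]]
50 [[484. 240.]]
60 [[482. 227.]]
70 [[479. 213.]]
80 [[477. 200.]]
90 [[475. 186.]]
100 [[473. 173.]]
t 22.0 pos [639.4 -64.5 292.3] rot [ 3.142 -0.     1.732] F [ 0.3 -1.1 -0.1] gap 38.1
shift [118.6  45.5  32.3] roll 89.8
```

View pics/z6.png

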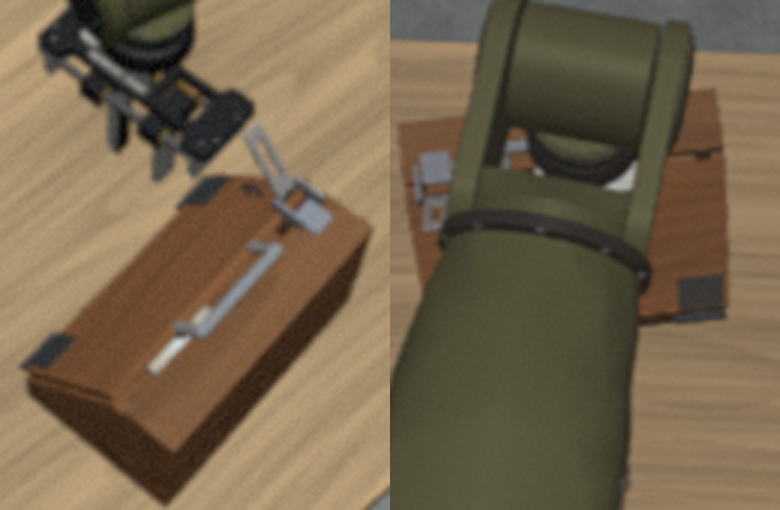

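The door bar is back in its initial shut position, the latch is still raised and the robot is clear. A sliver of the lid shows through the roof gap. Next is the latch.

Request:
send_rows(
  series=[
    [[0.0, 15, 5, 0, 8], [0.0, 30, 10, 0, 16.5], [0.0, 45, 15, 0, 25], [0.0, 60, 20, 0, 33.5], [0.0, 75, 25, 0, 42], [0.0, 90, 30, 0, 50.5], [0.0, 105, 36, 0, 59], [0.0, 118, 41, 0, 67.5], [0.0, 118, 41, 0, 76], [0.0, 118, 41, 0, 84.5]],
  ],
)

```text
clock: 23.0
eef_pos: [660.8, 59.1, 291.8]
eef_rot: [-3.141, 0.001, 0.252]
wrist_force: [-0.1, -0.8, 0.3]
finger_gap: 0.5
```

Request:
send_rows(
  series=[
    [[0.0, 0, 0, 10, 5.3], [0.0, 0, 0, 22, 5.3], [0.0, 0, 0, 30, 5.3], [0.0, 0, 0, 30, 5.3]],
  ],
)

```text
clock: 23.4
eef_pos: [660.0, 58.4, 260.6]
eef_rot: [-3.141, 0.003, 0.167]
wrist_force: [1.0, 0.6, 0.4]
finger_gap: 0.0
```

```bash
python3 - <<'E'
from h import *
a=manip.camera("scene");b=manip.camera("top")
f=lambda c,x,y:cv2.resize(c["img"][y:y+100,x:x+90,::-1],None,fx=4.4,fy=4.4,interpolation=cv2.INTER_CUBIC)
cv2.imwrite("pics/z7.png",np.hstack([f(a,300,150),f(b,203,130)]))
go(b2w(BOX,[[66,118,168]])[0],.164)
E
```

```text
t 23.5 pos [660.3  58.4 262.5] rot [-3.142  0.     0.166] F [-0.3 -0.5  0.5] gap 0.4
shift [ 1.2 -0.6 94.5] roll 0.1
```

View pics/z7.png

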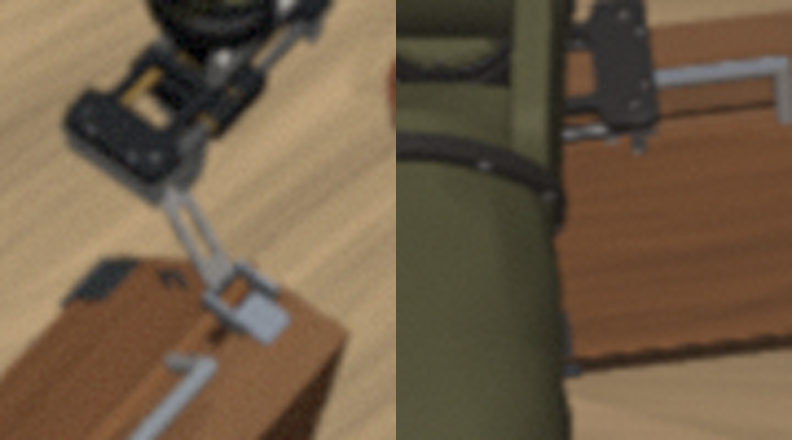

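The fingers are above the strap (strap at about (200,230) in the left crop, staple at about (172,275)). I'm pressing down.

Request:
send_rows(
  series=[
    [[0.0, 1, 0, 10, 0], [0.0, 1, 0, 20, 0], [0.0, 1, 0, 30, 0], [0.0, 1, 0, 40, 0], [0.0, 1, 0, 50, 0], [0.0, 1, 0, 60, 0], [0.0, 1, 0, 70, 0], [0.0, 1, 0, 80, 0], [0.0, 1, 0, 88, 0], [0.0, 1, 0, 94, 0]],
  ],
)

```text
clock: 24.5
eef_pos: [661.2, 58.5, 167.7]
eef_rot: [-3.142, 0.0, 0.164]
wrist_force: [0.6, 0.4, 2.1]
finger_gap: 0.6
```

```bash
python3 - <<'E'
from h import *
a=manip.camera("scene")
cv2.imwrite("pics/z8.png",cv2.resize(a["img"][150:260,290:390,::-1],None,fx=5,fy=5,interpolation=cv2.INTER_CUBIC))
go(b2w(BOX,[[48,118,168]])[0],.164)
E
```

```text
t 24.55 pos [660.9  58.5 166.8] rot [-3.141e+00  1.000e-03  1.640e-01] F [-0.6  0.7 -0.4] gap 0.5
shift [-17.5  -0.6  -1.1] roll 0.0
```

View pics/z8.png

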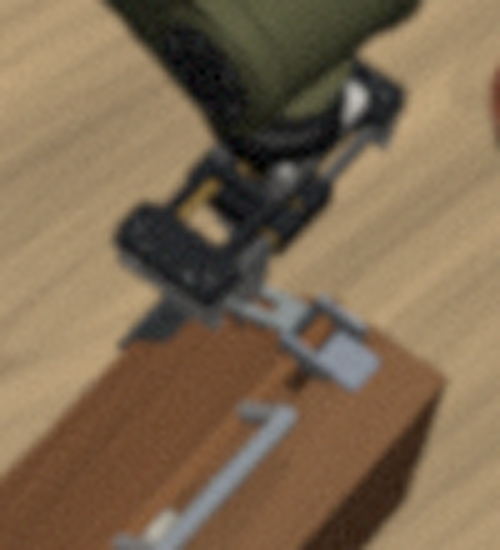

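The strap has swung below level, so I'll finish by pressing near its tip.

Request:
send_rows(
  series=[
    [[0.0, 0, 0, -15, 0], [0.0, -10, -0.5, -15, 0], [0.0, -18, -0.5, -15, 0], [0.0, -18, -0.5, 0, 0], [0.0, -18, -0.5, 12, 0], [0.0, -18, -0.5, 20, 0], [0.0, -18, -0.5, 26, 0], [0.0, -18, -0.5, 31, 0], [0.0, -18, -0.5, 34, 0], [0.0, -18, -0.5, 36, 0]],
  ],
)

```text
clock: 25.55
eef_pos: [643.4, 56.1, 132.3]
eef_rot: [3.142, -0.0, 0.164]
wrist_force: [-0.2, 0.3, 0.5]
finger_gap: 0.6
```

Request:
send_rows(
  series=[
    [[0.0, 0, 0, 1.5, 0], [0.0, 0, 0, 3, 0], [0.0, 0, 0, 3, 0]],
  ],
)

```text
clock: 25.85
eef_pos: [643.4, 56.1, 129.7]
eef_rot: [3.142, -0.0, 0.164]
wrist_force: [0.4, -0.9, 2.6]
finger_gap: 0.5
```

Request:
send_rows(
  series=[
    [[0.0, 0, 0, 1.5, 0], [0.0, 0, 0, 3, 0], [0.0, 0, 0, 3, 0]],
  ],
)

```text
clock: 26.15
eef_pos: [643.8, 56.1, 128.2]
eef_rot: [3.141, -0.002, 0.164]
wrist_force: [-4.0, -0.2, 12.5]
finger_gap: 0.4
```

Request:
send_rows(
  series=[
    [[0.0, 0, 0, 1, 0], [0.0, 0, 0, 1, 0], [0.0, 0, 0, -10, 0], [0.0, 0, 0, -45, 0], [0.0, 0, 0, -90, 0], [0.0, -20, 0, -130, 0], [0.0, -60, 0, -140, 0], [0.0, -110, 0, -140, 0], [0.0, -160, 0, -140, 0], [0.0, -200, 0, -140, 0]],
  ],
)

```text
clock: 27.15
eef_pos: [443.7, 23.1, 266.5]
eef_rot: [3.141, -0.0, 0.164]
wrist_force: [-0.0, -0.3, -0.3]
finger_gap: 0.5
```

```bash
python3 - <<'E'
from h import *
a=manip.camera("scene");b=manip.camera("top")
f=lambda c,x,y:cv2.resize(c["img"][y:y+140,x:x+130,::-1],None,fx=3,fy=3,interpolation=cv2.INTER_CUBIC)
ims=[]
for c,x,y in((a,255,180),(b,203,110)):
    im=f(c,x,y)
    for th,col in((0,(0,255,0)),(.2,(0,0,255))):
        q=(proj(c,b2w(BOX,[[108-81*np.cos(th-.785),118,171+81*np.sin(th-.785)]]))[0]-[x,y])*3
        cv2.circle(im,tuple(int(v) for v in q),3,col,1)
    ims.append(im)
cv2.imwrite("pics/z9.png",np.hstack(ims))
s=manip.read_state();print(s["clock"],s["eef_pos"],s["wrist_force"])
for c in(a,b):
  for t in("tumbler","bowl","glaze_brush"): print(t,[(r["rect"],round(r["conf"],2)) for r in manip.find_in(t,c)][:1])
E
```

```text
27.25 [442.94026107  22.98940342 267.27283207] [ 0.82787183 -0.07954179  0.58160937]
tumbler [([351.9, 112.8, 21.4, 38.7], 0.89)]
bowl [([386.3, 155.7, 38.1, 32.2], 0.63)]
glaze_brush [([199.6, 290.6, 43.2, 63.3], 0.83)]
tumbler [([99.2, 241.7, 36.4, 36.7], 0.79)]
bowl []
glaze_brush [([375.6, 169.6, 16.4, 67.5], 0.55)]
```

View pics/z9.png

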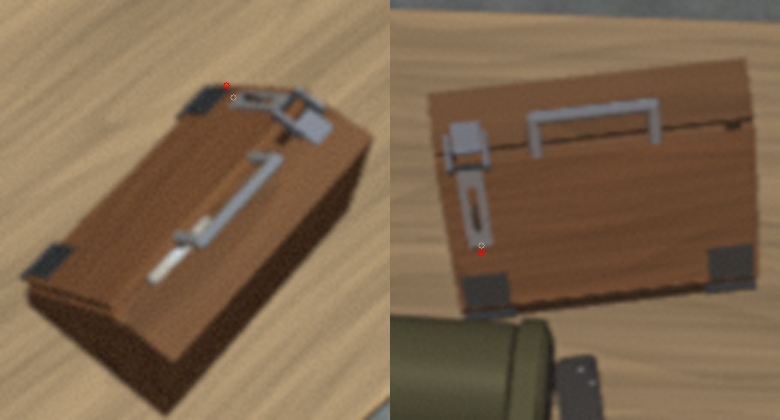

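The strap end sits on the predicted closed point in both views: (234,97) on the left and (481,246) on the right. The door is shut and the bystanders haven't moved, so I'm handing in.

```bash
python3 -c "
from cell import manip
print(manip.sign_off())"
```

```text
the job is handed in; nothing more can be done
None
```

The job is handed in at about 27 s of the 72 s allowed; sign-off gives no verdict, so I don't know the official result. I pinched the bar and lowered the door fully open. I set the white lid down by its knob, raised the door until it pressed on its stop, and pressed the latch flat over the staple.

**Last checks:**
- **Lid:** it stood upright at about box (98, -20) mm in the top view before the door closed. After closing, only a sliver showed through the roof gap, so I did not measure its final position.
- **Door:** the bar is back where it was in the first pictures, so the door is shut.
- **Latch:** its tip matches the predicted closed point in both views. The press stopped at about 12 N.
- **Bystanders:** the tumbler and brush were found where they started in both views. The bowl was unmoved in the scene view.
- **Robot:** it stands clear of everything.

**Disagreements:**
- The scene camera put the lid at x 83, against 98 from the top view. I trusted the top view, because the roof hid part of the lid from the scene camera.
- The network did not report the bowl in the last top view.

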